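# Draw the safety bolt of a vial transport rack and open its retaining bar

## Robot

A 6-joint arm with a two-finger parallel gripper is mounted at the origin on a cart in front of the work surface, level with it; the furniture and walls round the work are solid. World frame = base frame: x ahead of the robot, y to its left, z up, the work surface at z = 0. Lengths are in m, angles in degrees, forces in N, time in s.
With the tool pointing down it reaches from about 0.4 to 0.825 m from the base axis. Payload 7 kg.
Tool frame: the origin (TCP) lies on the centre line of the jaws, within the pads' length; the fingertips stand 19 mm ahead of it and the grasp point (between the pads) is the TCP; z points along the fingers, y is the line along which they close (so a half turn about z gives the same grasp; the last joint's range is limited). The gripper opens to 88 mm and grips with 3 to 60 N. Pads are 19 mm wide; open, the fingers measure 130 mm over their backs; the gripper's body (78 mm by 193 mm) begins 47 mm behind the grasp point.
Start: joints at [-51.618, 20.546, 0.682, 0, -70.136, -16.507], TCP at [0.251, -0.626, 0.246] pointing down, gripper open.
Joint ranges: [-176.03, 176.03], [-82.01, 121.73], [-58.28, 71.71], [-173.87, 95.51], [-174.79, -0.11], [-173.66, 173.66]. Speed limits (degrees/s): [136.94, 136.94, 172.46, 180, 180, 180].

## Interface

Orientations are given as [roll, pitch, yaw] about the fixed x, y, z axes, in that order (R = Rz(yaw) Ry(pitch) Rx(roll)).
In Python, from plant import * gives the robot as it stands. The module is installed in compiled form; this text tells all that it offers.
- The arm moves only by the tool play_rows, never from a script. Its argument "deltas" is a list of rows, each a list of 6 numbers: the shift along the world's x, y, z scaled (see below), then the turn, a rotation vector about the world's x, y, z scaled (see below). A call has 1 to 10 rows; each row shifts and turns the commanded pose from where the row before left it; what a row does not reach is not made up. The controller multiplies each number of a shift by 800 mm and each number of a turn by 180 degrees. A row lasts 1/10 s, in which the tool goes at most 50 mm and 8.59 degrees, less where a joint would pass 70% of its speed; a pose out of reach is approached as far as the arm can. A call with a number of a shift or a turn outside -1 to 1 is refused whole. A call with a gripper value outside its range is refused whole. "gripper" is the gripper command: -1 is shut, 1 is fully open, values between are in proportion, set as the call begins (left out, the last holds). The fingers move at their own pace and stop on an object; the grip force is fixed at half the most. Time passes only in rows, so rows that do not move let the fingers close. It gives the time, the measured TCP pose, the force, the opening and the grip force at its end, in the units of the state.
- get_obs(): the state, without advancing time (a new reading comes with each control period).
- snapshot(name): name is "side" or "top"; returns (picture, depth): 384x512x3 uint8, blue, green, red; 384x512 float32, m along the optical axis (not along the pixel's ray), 0 where there is no reading.
- camera_model(name): a dict with "fx", "fy", "cx", "cy" (pixels), "k1" (the pictures are not rectified: a ray, as slopes to the right and down, at radius r is drawn at 1 + k1 r^2 times it, then the intrinsics apply), "world_to_cam" (4x4, takes a point from world to camera coordinates). Camera axes: x right, y down, z forward; pixel columns grow to the right and rows downward; lengths in m; the calibration is good to about 2 mm. A picture is of the moment at which its call begins. camera_model takes no time and is no camera call.
- close_job(): hands the job in; it is judged then, once.
The state is a dict: "clock": time; "joint_pos": joint angles; "qvel": joint speeds; "tau": joint torques, N m; "tool_pos": TCP position; "orientation": TCP orientation; "force": force on the tool from outside, world axes, zero at the start; "moment": the same for the moment, N m; "opening": finger opening in m; "gripper_force": force on a finger pad.
Only numpy, scipy, OpenCV 4.12 (cv2) and the standard library are available. Lean on these libraries where they do the work, as an engineer would, in place of code of your own. Each camera call takes 0.05 s, during which the arm holds its last target. There are 200 camera calls.

## Task

Unlock the vial transport rack: with one fingertip press the yellow spring catch down and keep it down while the other fingertip pushes the bolt by its red thumb plate until it is fully drawn, away from the vials, then let the catch spring back up. After that push the blue post of the retaining bar with the fingers so that the bar swings fully open, away from the catch's side of the rack. Only press and push, gently: do not grip or lift anything, and leave the vials and all other loose things where they stand.

Things in the scene. Friction and masses are not known exactly. Their poses are not given: they have to be found in the camera images.
- rack: Vial transport rack fixed to the bench: white vial block (44 x 108 mm, 28 high) and, at its +y end, a grey latch housing (110 x 124 mm, 30 high). Origin on the bench top under the bolt; rack y runs along the bolt from the vials to the latch, x from the catch's side to the far side, z up. Rack coordinates (x, y, z) given below are in mm in this frame.
- catch_pad (a point): Centre of the top face of the spring catch's yellow press bar, at rack (-60, 75, 76) when up. The face is 28 wide (x -74 to -46) and 96 long (y 27 to 123), parallel to the bolt, so a fingertip can slide along it while pressing. It goes straight down 8 mm (face at z 68) against a spring of 3 N (up) to 7 N (down).
- catch (a joint): Travel of the yellow press bar: 0 up (its steel tooth stands in the way of the bolt's foot), 0.008 m fully down against its stop. The bolt passes when it is down by 0.007 or more; the spring lifts it again when it is let go.
- bolt_plate (a point): Centre of the bolt's red upright thumb plate, rack (0, 67, 79) when home: 30 wide in x, 10 thick in y, z 58 to 100, middle 60 mm from the press bar's. Pushed to rack +y by its face towards the vials (y = 62). Behind it all is below z 58 back to the end of the retaining bar (y 12, top at z 74), so a fingertip ending at z 60 to 75 has room there.
- bolt (a joint): Travel of the bolt along rack +y: 0 home (its nose in the fork of the retaining bar), 0.040 m fully drawn, at a stop. Friction about 2 N; it stays where it is left. The fork is free from about 0.022; from 0.018 on the catch can rise again behind the plate's foot.
- bar_post (a point): Middle of the upright blue post (14 mm diameter, from z 74 to 108) on the aluminium retaining bar, 83 mm from the bar's pivot; at rack (0, -45, 91) when the bar is shut. The bar is 14 wide, its top at z 74, its underside at z 64, above the vials' caps.
- bar_pivot (a point): Pivot of the retaining bar (vertical axis), at rack (0, -128, 69).
- bar (a joint): Angle of the retaining bar: 0 shut (it points along rack +y from the pivot, over the vials), grows as the free end swings towards rack +x, away from the catch side; 1.4 rad fully open, against a stop. Takes about 1 N at the post and stays where it is left. The home bolt locks it.
- vial_0_mid (a point): Middle of a loose glass sample vial with cream-coloured cap, 24 mm wide, 52 mm tall, standing upright in a 20 mm deep pocket of the white block (cap's top at z 60). Not to be moved.
- vial_1_mid (a point): Middle of a loose glass sample vial with cream-coloured cap, 24 mm wide, 52 mm tall, standing upright in a 20 mm deep pocket of the white block (cap's top at z 60). Not to be moved.
- vial_2_mid (a point): Middle of a loose glass sample vial with red cap, 24 mm wide, 52 mm tall, standing upright in a 20 mm deep pocket of the white block (cap's top at z 60). Not to be moved.
- timer: Bystander, loose: white lab timer, 58x62x18 mm; origin under its centre. Not to be moved.
- beaker_100: Bystander, loose: clear glass beaker, 56 mm wide, 70 mm tall; origin under its centre. Not to be moved.
- petri: Bystander, loose: clear petri dish, 64 mm wide, 16 mm tall; origin under its centre. Not to be moved.
- cruc: Bystander, loose: white porcelain crucible, 42 mm wide, 35 mm tall; origin under its centre. Not to be moved.
- stopper: Bystander, loose: red-brown rubber stopper, 33 mm wide, 26 mm tall; origin under its centre. Not to be moved.
- dropper: Bystander, loose: small brown dropper bottle with black cap, 33 mm wide, 64 mm tall; origin under its centre. Not to be moved.

How it is judged (in metres and radians):
On the way, in this order (a step that is already met when the one before it is completed fails the run):
1. a finger holds the yellow catch down while the bolt is being drawn past it (value of joint catch above 0.005 m and contact force between the fingers and catch above 0.5 N and value of joint bolt above 0.01 m and contact force between the fingers and bolt above 0.3 N), for 0.1 s.
2. the bolt is fully drawn and the catch has sprung up again, the bar still shut (value of joint bolt above 0.035 m and value of joint catch below 0.002 m and value of joint bar below 0.3 rad), for 0.1 s.
3. the retaining bar is swung open (value of joint bar above 1.2 rad), for 0.1 s.
At the end, for the whole second after the job is handed in: The bolt is drawn at least 35 of its 40 mm, the catch is up again (within 2 mm), the retaining bar stands open by at least 1.2 of its 1.4 rad and at rest, and no vial or other loose thing has moved more than 20 mm (value of joint bolt above 0.035 m and value of joint catch below 0.002 m and value of joint bar above 1.2 rad and velocity of joint bar below 0.05 rad/s and velocity of joint bolt below 0.01 m/s and distance of each of vial_0_mid, vial_1_mid, vial_2_mid, timer, beaker_100, petri, cruc, stopper, dropper from where it was at the start of the episode below 0.02 m); the robot touches nothing.
It fails at once if a vial is lifted, carried or knocked out of its place (more than 20 mm) (distance of any of vial_0_mid, vial_1_mid, vial_2_mid from where it was at the start of the episode above 0.02 m).
It fails at once if another loose thing on the bench is moved more than 20 mm (distance of any of timer, beaker_100, petri, cruc, stopper, dropper from where it was at the start of the episode above 0.02 m).
It fails at once if the bolt or the retaining bar is gripped or forced (more than 40 N from the fingers) (contact force between the fingers and bolt above 40 N or contact force between the fingers and bar above 40 N).
It also fails if it takes over 48 s, if anything falls off the work surface, if the arm or the gripper's body presses on something with over 40 N, if the wrist force passes 120 N, or if a joint passes its speed limit or range.

## Working session

There is one attempt and no reset: what is moved stays moved. The work goes in short steps, Python scripts to look and compute and a tool call to move; the robot and the scene stay as the last step left them, time stands still between calls to the robot, and variables do not carry over. Pictures are saved under pics/ and viewed, at most 10 in all, crops included, and the job is handed in when it is done.

Besides the shell and the picture viewer there is one more tool, called as name([rows], argument=value, ...), one row to a line, values as JSON. play_rows: Moves the arm, as the interface text tells. Its arguments: {"type":"object","properties":{"deltas":{"type":"array","items":{"type":"array","items":{"type":"number","minimum":-1,"maximum":1}}},"gripper":{"type":"number"}},"required":["deltas"]}

```bash
mkdir -p pics; python3 - <<'E'
from plant import *
import cv2,numpy as np
o=get_obs();print(o)
for n in("top","side"):
    p,d=snapshot(n);cv2.imwrite(f"pics/{n}0.png",p);np.save(f"{n}0.npy",d);print(n,camera_model(n))
E
```

```text
{'clock': 0.0, 'joint_pos': array([-5.16174646e+01,  2.05903277e+01,  6.33238128e-01, -2.08837648e-02,
       -7.01353168e+01, -1.65045012e+01]), 'qvel': array([-0.0540139 , -0.09593379,  0.01660278,  0.05963662, -0.01579382,
        0.01901635]), 'tau': array([ 1.01296533e-03, -5.82719600e+01,  2.93048805e+01,  6.99729055e+00,
        6.71991846e-03, -1.97855657e-04]), 'tool_pos': array([ 0.25130822, -0.62597445,  0.24462869]), 'orientation': array([ 1.79905823e+02, -7.43124589e-03, -1.58129072e+02]), 'force': array([-0.36299864, -0.25003188,  0.08915536]), 'moment': array([ 0.03475501, -0.04711516, -0.03555185]), 'gripper_force': 0.0, 'opening': 0.08762012581728358}
top {'fx': 380.0261650174961, 'fy': 380.0261650174961, 'cx': 254.40314867870796, 'cy': 194.9672671694026, 'k1': 0.007192362516928064, 'world_to_cam': array([[-1.08572507e-02, -9.99940402e-01,  1.14575609e-03,
         1.25147313e-01],
       [-9.88481202e-01,  1.05598372e-02, -1.50974842e-01,
         5.39695652e-01],
       [ 1.50953745e-01, -2.77173006e-03, -9.88536941e-01,
         1.25986946e+00],
       [ 0.00000000e+00,  0.00000000e+00,  0.00000000e+00,
         1.00000000e+00]])}
side {'fx': 419.07528862247773, 'fy': 419.07528862247773, 'cx': 261.65144837079583, 'cy': 187.94629977139385, 'k1': -0.0667135601716833, 'world_to_cam': array([[ 0.98289408, -0.1826257 , -0.02381359, -0.48248117],
       [-0.08994042, -0.36313357, -0.92738597,  0.17452274],
       [ 0.160717  ,  0.91366398, -0.37334727,  1.18878525],
       [ 0.        ,  0.        ,  0.        ,  1.        ]])}
```

View pics/top0.png

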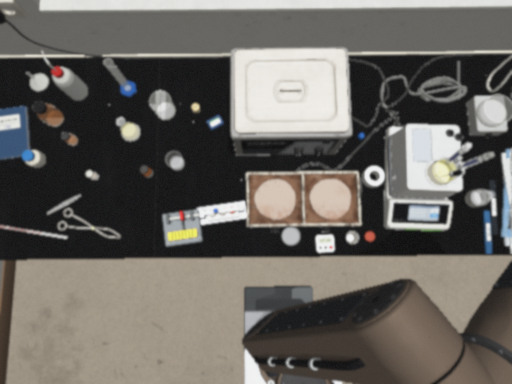

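View pics/side0.png

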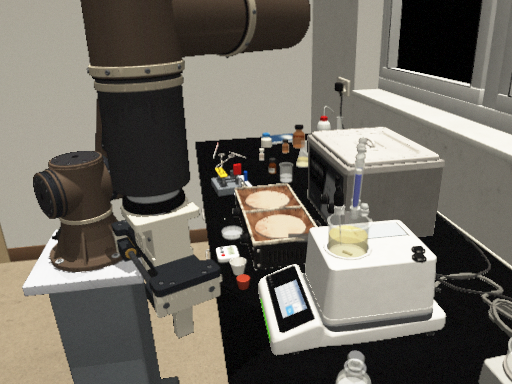

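```bash
cat > h.py <<'E'
from plant import *
import cv2,numpy as np
from scipy.optimize import least_squares
def proj(n,P):
    c=camera_model(n);q=np.c_[np.atleast_2d(P),np.ones(len(np.atleast_2d(P)))]@c["world_to_cam"].T
    s=q[:,:2]/q[:,2:3];s=s*(1+c["k1"]*(s**2).sum(1,keepdims=True))
    return s*[c["fx"],c["fy"]]+[c["cx"],c["cy"]]
def crop(n,p,x0,y0,w,h,k,f):
    cv2.imwrite(f"pics/{f}.png",cv2.resize(p[y0:y0+h,x0:x0+w],None,fx=k,fy=k,interpolation=cv2.INTER_CUBIC))
E
python3 - <<'E'
from h import *
a=cv2.imread("pics/top0.png");b=cv2.imread("pics/side0.png")
A=cv2.resize(a[190:260,150:260],None,fx=7,fy=7,interpolation=cv2.INTER_CUBIC)
cv2.imwrite("pics/tc.png",A)
B=cv2.resize(b[135:205,200:280],None,fx=8,fy=8,interpolation=cv2.INTER_CUBIC);cv2.imwrite("pics/sc.png",B)
E
```

```text
(no output)
```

View pics/tc.png

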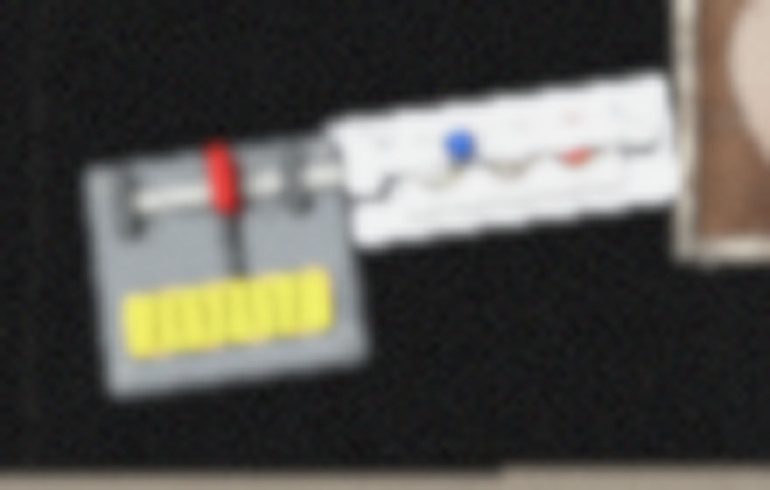

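View pics/sc.png

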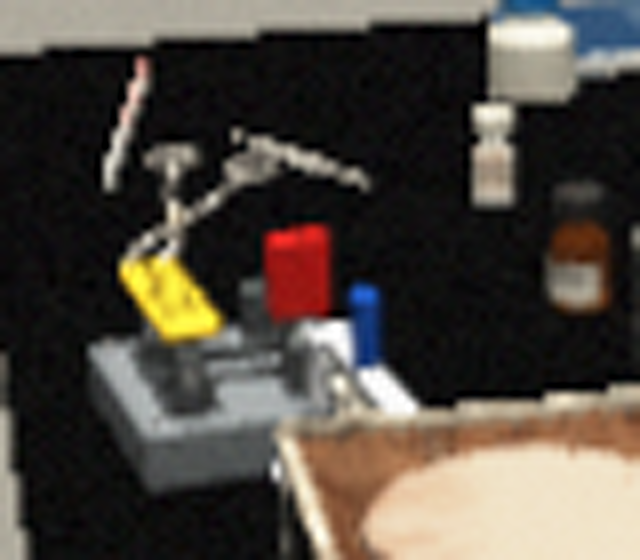

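```bash
cat >> h.py <<'E'
T=[((-46,123,76),(122,296)),((-46,27,76),(328,268)),((-74,27,76),(333,328)),((-74,123,76),(132,358)),((0,-45,108),(460,143))]
S=[((-46,123,76),(170,257)),((-74,123,76),(120,263)),((-46,27,76),(222,326)),((-74,27,76),(166,340)),((0,-45,108),(365,287)),((-15,62,100),(268,238)),((15,62,100),(328,230))]
def R2W(v,P):
    P=np.atleast_2d(np.array(P,float))/1000;c,s=np.cos(v[2]),np.sin(v[2])
    return np.c_[v[0]+c*P[:,0]-s*P[:,1],v[1]+s*P[:,0]+c*P[:,1],P[:,2]]
def fit(T,S,kt=(7,150,190),ks=(8,200,135)):
    f=lambda L,k:(np.array([l[1] for l in L])+.5)/k[0]-.5+[k[1],k[2]]
    def res(v):
        r=[(proj(n,R2W(v,[l[0] for l in L]))-f(L,k)).ravel() for n,L,k in(("top",T,kt),("side",S,ks)) if L]
        return np.concatenate(r)
    return least_squares(res,[.45,.2,0])
E
python3 - <<'E'
from h import *
for t,s in((T,S),(T,[]),([],S)):
    r=fit(t,s);print(r.x,np.degrees(r.x[2]),np.round(r.fun,1))
v=fit(T,S).x
c=camera_model("top");d=np.load("top0.npy");M=np.linalg.inv(c["world_to_cam"])
def w(u,vv):
    z=d[vv,u];return (M@[(u-c["cx"])/c["fx"]*z,(vv-c["cy"])/c["fy"]*z,z,1])[:3].round(3)
for p in[(250,200),(250,180),(275,175),(247,215),(300,175),(182,236),(215,212),(290,236),(170,215),(225,218),(270,200),(200,221)]:print(p,w(*p))
for q in[(0,-45,91),(0,-128,69),(82,-114,91),(0,67,79),(-60,75,76)]:print(q,R2W(v,q).round(3))
E
```

```text
[0.4760237  0.29120278 0.13955859] 7.996118004369917 [ 0.2  0.9 -0.2  0.5  0.2  0.4 -0.3  0.6 -0.2  0.2  0.9  0.1  0.   0.3
  0.6 -0.5  0.1 -1.2  0.3  0.6  0.4  0.3  0.7  0.3]
[0.47737491 0.29063618 0.13061881] 7.48390679332598 [ 0.2  0.2 -0.1  0.   0.2 -0.  -0.3 -0.2  0.  -0. ]
[0.47498324 0.29162276 0.15139431] 8.674255124584931 [ 0.3  0.2 -0.6  0.4  0.3 -0.5 -0.2 -1.2  0.1  0.6 -0.1  0.3  0.2  0.3]
(250, 200) [0.527 0.135 0.016]
(250, 180) [0.585 0.134 0.084]
(275, 175) [0.601 0.05  0.086]
(247, 215) [0.468 0.144 0.091]
(300, 175) [ 0.608 -0.038  0.045]
(182, 236) [0.402 0.358 0.074]
(215, 212) [0.48 0.25 0.08]
(290, 236) [ 0.401 -0.002  0.012]
(170, 215) [0.476 0.409 0.032]
(225, 218) [0.466 0.223 0.005]
(270, 200) [0.517 0.068 0.083]
(200, 221) [0.457 0.31  0.002]
(0, -45, 91) [[0.482 0.247 0.091]]
(0, -128, 69) [[0.494 0.164 0.069]]
(82, -114, 91) [[0.573 0.19  0.091]]
(0, 67, 79) [[0.467 0.358 0.079]]
(-60, 75, 76) [[0.406 0.357 0.076]]
```

play_rows([
  [0,0,0.05,0,0,0],
  [0,0,0.05,0,0,0],
  [0.012,0.04,0.02,0,0,0.0421],
  [0.012,0.045,0.02,0,0,0.0421],
  [0.012,0.05,0,0,0,0.0421],
  [0.012,0.05,0,0,0,0.0421],
  [0.012,0.05,0,0,0,0.0421],
  [0.012,0.05,0,0,0,0.0421],
  [0.012,0.05,0,0,0,0.0421],
  [0.014,0.05,0,0,0,0.0421],
], gripper=0.0)

```text
clock: 1.1
tool_pos: [0.3296, -0.3168, 0.3574]
orientation: [180.0, 0.0, -97.2]
force: [1.0, 0.1, 0.1]
opening: 0.0438
gripper_force: 0.0
```

play_rows([
  [0.0155,0.05,0,0,0,0.042],
  [0.0155,0.05,0,0,0,0.0408],
  [0.0155,0.05,0,0,0,0],
  [0.0155,0.05,0,0,0,0],
  [0.0155,0.05,0,0,0,0],
  [0.0155,0.05,0,0,0,0],
  [0.0155,0.05,0,0,0,0],
  [0.0155,0.05,0,0,0,0],
  [0.0155,0.05,0,0,0,0],
  [0,0.05,0,0,0,0],
])

```text
clock: 2.1
tool_pos: [0.4419, 0.0835, 0.3571]
orientation: [180.0, -0.0, -82.6]
force: [0.4, -0.6, 0.0]
opening: 0.044
gripper_force: 0.0
```

play_rows([
  [0,0.05,0,0,0,0],
  [0,0.05,0,0,0,0],
  [0,0.05,0,0,0,0],
  [0,0.05,-0.02,0,0,0],
  [0,0.05,-0.03,0,0,0],
  [0,0.05,-0.04,0,0,0],
  [0,0.01,-0.04,0,0,0],
  [0,0,-0.04,0,0,0],
  [0,0,-0.04,0,0,0],
  [0,0,0,0,0,0],
])

```text
clock: 3.1
tool_pos: [0.4394, 0.3266, 0.1858]
orientation: [179.6, -0.3, -82.6]
force: [-0.8, 0.0, -0.2]
opening: 0.0438
gripper_force: 0.0
```

play_rows([
  [0.001,0.003,-0.03,0,0,0],
  [0.001,0,-0.03,0,0,0],
  [0,0,-0.03,0,0,0],
  [0,0,-0.01,0,0,0],
  [0,0,0,0,0,0],
])

```text
clock: 3.6
tool_pos: [0.4432, 0.3309, 0.1106]
orientation: [180.0, -0.1, -82.6]
force: [0.2, 0.4, 0.6]
opening: 0.0437
gripper_force: 0.0
```

```bash
python3 - <<'E'
from h import *
o=get_obs();print(o["tool_pos"],o["orientation"])
p,d=snapshot("side");q,e=snapshot("top")
A=cv2.resize(p[125:205,190:280],None,fx=6,fy=6,interpolation=cv2.INTER_CUBIC)
B=cv2.resize(q[200:260,150:230],None,fx=6,fy=6,interpolation=cv2.INTER_CUBIC)
C=np.zeros((480,540,3),np.uint8);C[:,:]=A
D=np.zeros((600,800,3),np.uint8);D[:480,:540]=A;D[:270,540:]=cv2.resize(q[190:280,140:227],(260,270))
cv2.imwrite("pics/c1.png",D)
E
```

```text
[0.44321206 0.33094962 0.11057132] [ 1.79972629e+02 -5.07552883e-02 -8.25977647e+01]
```

View pics/c1.png

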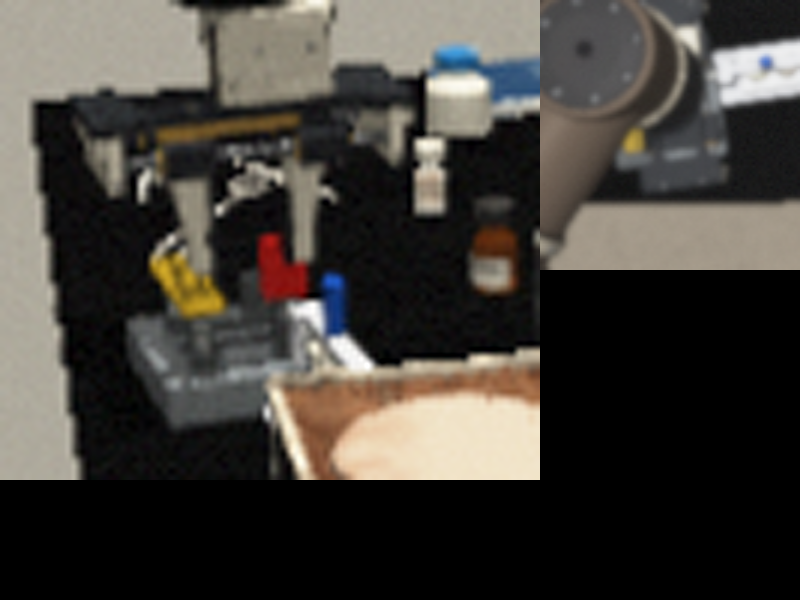

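```bash
python3 - <<'E'
from h import *
v=(.4768,.2908,np.radians(7.7))
P=[(-61,44,91.5),(5,44,91.5),(-15,62,100),(15,62,60),(-74,27,76),(-46,27,76)]
print(((proj("side",R2W(v,P))-[190,125]+.5)*6-.5).round())
E
```

```text
[[199. 271.]
 [305. 258.]
 [265. 240.]
 [315. 295.]
 [186. 307.]
 [232. 301.]]
```

play_rows([
  [-0.005,0,-0.01,0,0,0],
  [0,0,-0.007,0,0,0],
  [0,0,-0.004,0,0,0],
  [0,0,-0.004,0,0,0],
  [0,0,-0.003,0,0,0],
  [0,0,0,0,0,0],
  [0,0,0,0,0,0],
])

```text
clock: 4.4
tool_pos: [0.4389, 0.3311, 0.088]
orientation: [180.0, -0.0, -82.6]
force: [-3.5, 0.4, 6.2]
opening: 0.0437
gripper_force: 2.8
```

play_rows([
  [0,0,-0.001,0,0,0],
  [0,0,-0.001,0,0,0],
  [0,0,0,0,0,0],
  [0,0,0,0,0,0],
])

```text
clock: 4.8
tool_pos: [0.4389, 0.3312, 0.0871]
orientation: [-180.0, 0.0, -82.6]
force: [-6.1, -0.6, 10.9]
opening: 0.0442
gripper_force: 5.7
```

play_rows([
  [-0.0006,0.005,0,0,0,0],
  [-0.0006,0.005,0,0,0,0],
  [-0.0006,0.005,0,0,0,0],
  [-0.0006,0.005,0,0,0,0],
])

```text
clock: 5.2
tool_pos: [0.4375, 0.3447, 0.087]
orientation: [180.0, -0.2, -82.6]
force: [1.6, -10.9, 12.9]
opening: 0.0442
gripper_force: 6.8
```

play_rows([
  [-0.0006,0.004,0,0,0,0],
  [-0.0006,0.004,0,0,0,0],
  [-0.0006,0.004,0,0,0,0],
])

```text
clock: 5.5
tool_pos: [0.4362, 0.3542, 0.087]
orientation: [180.0, -0.2, -82.6]
force: [1.2, -10.5, 12.2]
opening: 0.0439
gripper_force: 6.5
```

play_rows([
  [-0.0006,0.005,0,0,0,0],
  [-0.0006,0.005,0,0,0,0],
  [-0.0006,0.005,0,0,0,0],
  [-0.0006,0.005,0,0,0,0],
  [-0.0006,0.004,0,0,0,0],
  [0,0,0,0,0,0],
])

```text
clock: 6.1
tool_pos: [0.4336, 0.3737, 0.087]
orientation: [180.0, -0.2, -82.6]
force: [0.5, -8.7, 12.2]
opening: 0.0439
gripper_force: 6.3
```

play_rows([
  [-0.0006,0.003,0,0,0,0],
  [-0.0004,0.003,0,0,0,0],
  [-0.0004,0.003,0,0,0,0],
])

```text
clock: 6.4
tool_pos: [0.4327, 0.3793, 0.0869]
orientation: [179.9, -0.4, -82.6]
force: [8.1, -21.3, 16.2]
opening: 0.0437
gripper_force: 12.1
```

play_rows([
  [0.0005,-0.006,0,0,0,0],
  [0.0006,-0.006,0,0,0,0],
  [0,0,0.005,0,0,0],
  [0,0,0.008,0,0,0],
  [0,0,0.02,0,0,0],
  [0,0,0.03,0,0,0],
  [0,0,0.05,0,0,0],
  [0,0,0.05,0,0,0],
], gripper=0.0)

```text
clock: 7.2
tool_pos: [0.4323, 0.3724, 0.2172]
orientation: [179.9, -0.2, -82.6]
force: [1.3, 0.4, 0.0]
opening: 0.0441
gripper_force: 0.0
```

```bash
python3 - <<'E'
from h import *
o=get_obs();print(o["tool_pos"],o["force"])
p,d=snapshot("side")
crop("side",p,190,125,90,80,6,"c2")
E
```

```text
[0.43232783 0.3723505  0.21723616] [1.3172815  0.38810659 0.00793892]
```

View pics/c2.png

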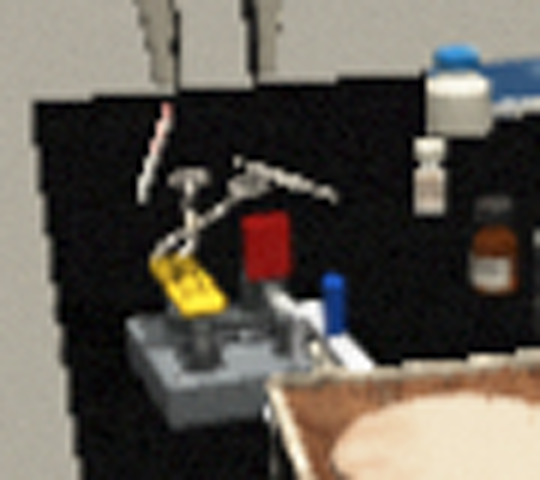

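```bash
python3 - <<'E'
from h import *
o=get_obs();print(o["joint_pos"].round(1))
v=(.4755,.2908,np.radians(7.9));a=np.radians(40);n=np.array([np.cos(a),-np.sin(a)])
prev=None
for th,g in[(0,12),(0,0)]+[(t,0) for t in np.arange(.1,1.41,.1)]:
    p=np.array([83*np.sin(th),-128+83*np.cos(th)])-n*(16.5+g)
    w=R2W(v,(*p,103))[0]
    print(round(th,1),w.round(4),None if prev is None else ((w-prev)/.8).round(4));prev=w
d=np.load("top0.npy");c=camera_model("top");M=np.linalg.inv(c["world_to_cam"])
for u in(228,234,240,260):
  for r in(60,100,136,145,152):
    z=d[r,u];print((u,r),(M@[(u-c["cx"])/c["fx"]*z,(r-c["cy"])/c["fy"]*z,z,1])[:3].round(3))
E
```

```text
[ 60.4  11.7 -14.4   0.2 -63.5 -53. ]
0 [0.4575 0.2614 0.103 ] None
0 [0.4677 0.255  0.103 ] [ 0.0127 -0.008   0.    ]
0.1 [0.476  0.2557 0.103 ] [0.0103 0.0009 0.    ]
0.2 [0.4843 0.2556 0.103 ] [ 0.0104 -0.0001  0.    ]
0.3 [0.4925 0.2547 0.103 ] [ 0.0103 -0.0012  0.    ]
0.4 [0.5006 0.2529 0.103 ] [ 0.0101 -0.0022  0.    ]
0.5 [0.5085 0.2504 0.103 ] [ 0.0099 -0.0032  0.    ]
0.6 [0.5161 0.2471 0.103 ] [ 0.0095 -0.0042  0.    ]
0.7 [0.5234 0.243  0.103 ] [ 0.009  -0.0051  0.    ]
0.8 [0.5301 0.2382 0.103 ] [ 0.0085 -0.006   0.    ]
0.9 [0.5364 0.2328 0.103 ] [ 0.0079 -0.0068  0.    ]
1.0 [0.5421 0.2268 0.103 ] [ 0.0071 -0.0075  0.    ]
1.1 [0.5472 0.2202 0.103 ] [ 0.0063 -0.0082  0.    ]
1.2 [0.5516 0.2132 0.103 ] [ 0.0055 -0.0088  0.    ]
1.3 [0.5553 0.2058 0.103 ] [ 0.0046 -0.0093  0.    ]
1.4 [0.5582 0.198  0.103 ] [ 0.0036 -0.0097  0.    ]
(228, 60) [1.058e+00 2.120e-01 1.000e-03]
(228, 100) [0.9   0.212 0.003]
(228, 136) [ 0.764  0.212 -0.   ]
(228, 145) [ 0.731  0.212 -0.001]
(228, 152) [0.704 0.212 0.002]
(234, 60) [0.922 0.177 0.252]
(234, 100) [0.796 0.178 0.251]
(234, 136) [0.687 0.178 0.242]
(234, 145) [ 0.73   0.191 -0.001]
(234, 152) [ 0.705  0.191 -0.003]
(240, 60) [0.923 0.159 0.251]
(240, 100) [0.795 0.16  0.253]
(240, 136) [0.688 0.161 0.238]
(240, 145) [0.691 0.164 0.136]
(240, 152) [0.692 0.168 0.045]
(260, 60) [0.924 0.098 0.248]
(260, 100) [0.797 0.1   0.246]
(260, 136) [0.688 0.101 0.237]
(260, 145) [0.689 0.1   0.137]
(260, 152) [0.691 0.098 0.045]
```

play_rows([
  [0.004,-0.018,0,0,0,0.04],
  [0.004,-0.018,0,0,0,0.04],
  [0.004,-0.018,0,0,0,0.04],
  [0.004,-0.018,0,0,0,0.04],
  [0.004,-0.018,0,0,0,0.04],
  [0.004,-0.018,0,0,0,0.04],
  [0.004,-0.018,-0.02,0,0,0.04],
  [0.0035,-0.0128,-0.03,0,0,0],
  [0,0,-0.02,0,0,0],
  [0,0,0,0,0,0],
], gripper=-1)

```text
clock: 8.25
tool_pos: [0.4568, 0.2606, 0.1583]
orientation: [179.7, 0.1, -32.3]
force: [0.1, 0.4, -0.1]
opening: 0.0003
gripper_force: 0.0
```

play_rows([
  [0,0,-0.03,0,0,0],
  [0,0,-0.025,0,0,0],
  [0,0,-0.014,0,0,0],
  [0,0,0,0,0,0],
])

```text
clock: 8.65
tool_pos: [0.4577, 0.262, 0.1046]
orientation: [179.8, 0.0, -32.2]
force: [-0.6, -0.2, -0.0]
opening: 0.0001
gripper_force: 0.0
```

play_rows([
  [0.007,-0.0045,0,0,0,0],
  [0.0065,-0.0035,0,0,0,0],
  [0.0052,0.0005,0,0,0,0],
  [0.0052,0.0004,0,0,0,0],
  [0.0052,0,0,0,0,0],
  [0.0052,0,0,0,0,0],
])

```text
clock: 9.25
tool_pos: [0.4866, 0.2574, 0.1062]
orientation: [-179.9, -0.0, -32.2]
force: [-1.8, 3.6, 2.7]
opening: 0.0007
gripper_force: 1.8
```

play_rows([
  [0.0103,-0.0012,0,0,0,0],
  [0.0101,-0.0022,0,0,0,0],
  [0.0099,-0.0032,0,0,0,0],
  [0.0095,-0.0042,0,0,0,0],
])

```text
clock: 9.65
tool_pos: [0.5183, 0.2478, 0.1055]
orientation: [180.0, -0.0, -32.2]
force: [-0.0, 2.8, 0.8]
opening: 0.0006
gripper_force: 1.3
```

```bash
python3 - <<'E'
from h import *
p,d=snapshot("side")
crop("side",p,210,125,90,80,6,"c3")
E
```

```text
(no output)
```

View pics/c3.png

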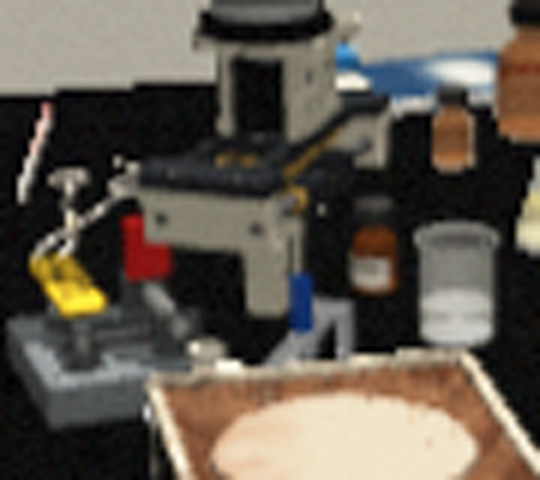

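play_rows([
  [0.009,-0.0051,0,0,0,0],
  [0.0085,-0.006,0,0,0,0],
  [0.0079,-0.0068,0,0,0,0],
  [0.0071,-0.0075,0,0,0,0],
  [0.0063,-0.0082,0,0,0,0],
])

```text
clock: 10.2
tool_pos: [0.5488, 0.2203, 0.1054]
orientation: [180.0, 0.0, -32.2]
force: [0.1, 2.2, -0.2]
opening: 0.0006
gripper_force: 0.6
```

play_rows([
  [0.0055,-0.0088,0,0,0,0],
  [0.0046,-0.0093,0,0,0,0],
  [0.002,-0.005,0,0,0,0],
])

```text
clock: 10.5
tool_pos: [0.5582, 0.2016, 0.1053]
orientation: [179.9, 0.0, -32.2]
force: [-1.8, 0.5, -0.4]
opening: 0.0005
gripper_force: 0.6
```

play_rows([
  [0.001,-0.004,0,0,0,0],
  [0.001,-0.003,0,0,0,0],
  [0,0,0,0,0,0],
])

```text
clock: 10.8
tool_pos: [0.5589, 0.1995, 0.1054]
orientation: [-179.8, 0.1, -32.2]
force: [-8.6, 12.9, -0.9]
opening: 0.0006
gripper_force: 7.0
```

Stop reached. Back off and rise, then look.

play_rows([
  [-0.008,0.006,0,0,0,0],
  [-0.016,0.01,0,0,0,0],
  [-0.016,0.01,0,0,0,0],
  [0,0,0.05,0,0,0],
  [0,0,0.06,0,0,0],
  [-0.03,0.04,0.03,0,0,0],
  [-0.03,0.05,0.02,0,0,0],
  [-0.02,0.05,0,0,0,0],
  [0,0,0,0,0,0],
])

```text
clock: 11.7
tool_pos: [0.4616, 0.3338, 0.2345]
orientation: [-179.9, -0.0, -32.0]
force: [-0.6, -0.8, -0.4]
opening: 0.0004
gripper_force: 0.0
```

```bash
python3 - <<'E'
from h import *
print(get_obs()["force"])
p,d=snapshot("side");q,e=snapshot("top")
D=np.zeros((480,800,3),np.uint8);D[:,:450]=cv2.resize(p[125:205,210:285],(450,480));D[:350,450:]=cv2.resize(q[180:250,190:260],(350,350))
cv2.imwrite("pics/c4.png",D)
E
```

```text
[-0.6208723  -0.76959377 -0.37661595]
```

View pics/c4.png

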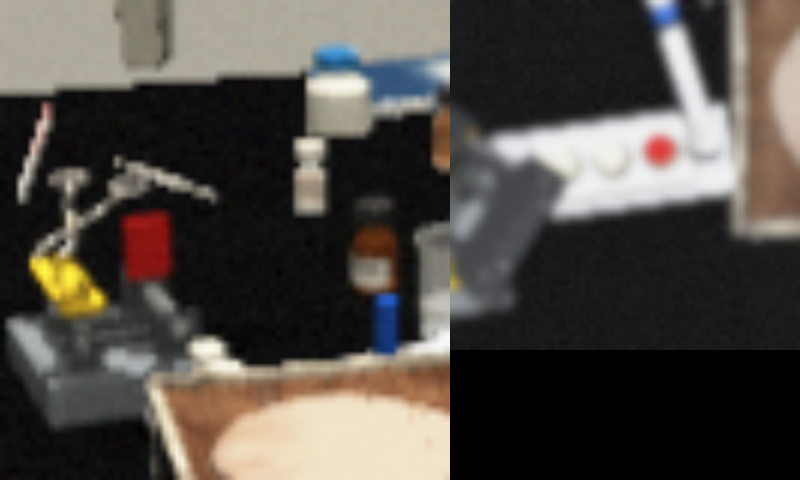

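The bar stands about 80° open, with its post at (663,12) and its pivot at (705,150). The plate is drawn back at (148,245), the catch is up at (65,285), and the vials are in place.

```bash
python3 -c "
from plant import *
print(close_job())"
```

```text
the job is handed in; nothing more can be done
None
```

I drew the bolt to its stop with the catch held down, let the catch spring back up, swung the bar open to its stop (about 1.4 rad), and handed the job in at about 12 s; no verdict was returned, but the last pictures showed the vials in place.

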